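# Unload the drilled bracket from the slide vise

### The arm

A 7-joint arm with a two-finger parallel gripper is mounted at the origin on a cart in front of the work surface, level with it; the furniture and walls round the work are solid. World frame = base frame: x ahead of the robot, y to its left, z up, the work surface at z = 0. Lengths are in m, angles in rad, forces in N, time in s.
With the tool pointing down it reaches from about 0.4 to 0.75 m from the base axis. Payload 19.5 kg.
Tool frame: the origin (TCP) lies on the mounting face of the last link; the fingertips stand 173 mm ahead of it and the grasp point (between the pads) lies 155 mm ahead of it; z points along the fingers, y is the line along which they close (so a half turn about z gives the same grasp; the last joint's range is limited). The gripper opens to 85 mm and grips with 20 to 120 N. Pads are 22 mm wide; open, the fingers measure 114 mm over their backs; the gripper's body (76 mm by 85 mm) begins 54 mm behind the grasp point. The pads swing forward as they close: fully open they stand 13 mm farther back than shut.
Start: joints at [1.269, 0.707, -0.028, 1.485, 0.022, 0.951, -0.075], TCP at [0.148, -0.556, 0.405] pointing down, gripper open.
Joint ranges: [-2.71, 2.71], [-0.32, 2.16], [-1.57, 1.52], [0, 2.45], [-1.46, 4.6], [0, 2.02], [-2.83, 2.83]. Speed limits (rad/s): [1.89, 1.89, 2.57, 2.57, 3.01, 3.01, 3.01].

### API

Orientations are given as a unit quaternion [w, x, y, z].
In Python, from workcell import r gives the robot as it stands. The module is installed in compiled form; this text tells all that it offers.
- The arm moves only by the shell command python3 -m pendant 'ROWS'. ROWS is text: rows parted by semicolons, each of 7 numbers parted by spaces: the turn, a rotation vector about the tool's x, y, z each as a share of 90 degrees, from -1 to 1, then the shift along the tool's x, y, z each as a share of 0.1 m, from -1 to 1, then the opening, from -1 (shut) to 1 (fully open). In form: ax ay az x y z gripper; .... A call has 1 to 8 rows; each row is the pose to reach, as a shift and turn from the pose commanded when the call began, along the tool's axes at that moment; what a row does not reach only later rows make up. A row lasts 1/12 s, in which the tool goes at most 41.7 mm and 7.16 degrees, less where a joint would pass 70% of its speed; a pose out of reach is approached as far as the arm can. A call with a number of a shift or a turn outside -1 to 1 is refused whole. A call with a gripper value outside its range is refused whole. The fingers move at their own pace and stop on an object; the grip force is fixed at half the most. Time passes only in rows, so rows that repeat a pose let the fingers close. It gives the time, the measured TCP pose, the force, the opening and the grip force at its end, in the units of the state.
- r.read_state(): the state, without advancing time (a new reading comes with each control period).
- r.snapshot(name): name is "scene" or "top" or "wrist"; returns (picture, depth): 480x640x3 uint8, red, green, blue; 480x640 float32, m along the optical axis (not along the pixel's ray), 0 where there is no reading.
- r.calibration(name): a dict with "fx", "fy", "cx", "cy" (pixels), "dist" ([k1, k2, p1, p2, k3] as OpenCV has them; the pictures are not rectified), "rvec" (rotation vector, rad) and "tvec" (3), from world to camera coordinates, as OpenCV has them; the wrist camera has in their place "tool_from_camera" (4x4, takes a point from camera to tool coordinates, whose origin is the TCP and whose axes are the flange's). Camera axes: x right, y down, z forward; pixel columns grow to the right and rows downward; lengths in m; the calibration is good to about 2 mm. A picture is of the moment at which its call begins: read the wrist's pose just before it. calibration takes no time and is no camera call.
- r.hand_in(): hands the job in; it is judged then, once.
The state is a dict: "t": time; "joint_pos": joint angles; "joint_vel": joint speeds; "joint_efforts": joint torques, N m; "position": TCP position; "orientation": TCP orientation; "ft_force": force on the tool from outside, world axes, zero at the start; "ft_torque": the same for the moment, N m; "finger_gap": finger opening in m; "grasp_force": force on a finger pad.
Only numpy, scipy, OpenCV 4.12 (cv2) and the standard library are available. Lean on these libraries where they do the work, as an engineer would, in place of code of your own. Each camera call takes 0.05 s, during which the arm holds its last target. There are 200 camera calls.

### The job

Slide the vise's jaw, the one with the upright black knob on it, back until it is wide open; then lift the finished drilled bracket out of the vise and set it down gently, standing upright on its foot, in the open dark grey parts tray. Leave the jaw open, and leave the undrilled bracket blank where it stands.

Things in the scene. Friction and masses are not known exactly. Their poses are not given: they have to be found in the camera images.
- vise: Low quick-slide vise fixed to the table: grey bed plate 205 mm long (along its x), 84 mm wide, 14 mm thick, with a fixed steel jaw at its +x end, an end stop at its -x end and a sliding jaw between (all 36 mm high above the table). Origin: at table height, under the middle of the clamped bracket. Its x axis points from the sliding jaw to the fixed jaw; the bed reaches from x = -145 to +60 mm. The jaw opens along the vise's -x.
- jaw (a joint): Travel of the vise's sliding jaw in m: 0 = closed on the bracket (its lip overhangs the bracket's foot by 5 mm, so the bracket cannot be lifted), 0.045 = fully open against its stop. It slides with about 3 N of friction and stays where it is left.
- jaw_knob (a point): Middle of the grip of the upright round black knob on the sliding jaw: 23 mm diameter, its grip from 16 mm below to 15 mm above this point, this point 67 mm above the table; moves with the jaw. Closed, it stands 55 mm from the bracket's middle on the vise's -x side. Axes parallel to the vise's.
- bracket_centre (a point): Middle (half-way up) of the finished bracket, a bare steel weldment of 0.14 to 0.28 kg, 60 mm high: square foot 50 x 50 x 8 mm with two small holes, and on its middle an upright tab 10 mm thick (along its y), 34 mm wide (along its x), from 8 to 60 mm above its underside, with a 10 mm hole across it 12 mm below the top. It stands in the vise on the 14 mm bed, its x along the vise's x. This point lies in the tab, 30 mm above the underside of the foot.
- tray: Open dark grey plastic parts tray fixed to the table, outside 140 mm (its x) by 120 mm (its y), 24 mm high, walls and floor 4 mm thick. Origin: centre of its underside, on the table.
- blank: Undrilled blank of the same bracket (same shape and size, no holes), standing on the table away to the left; not to be used. Origin: centre of its underside.

How it is judged:
By the outcome, as a careful person would: the job done as asked, in the order asked, and still so for the second after the job is handed in, with the robot touching nothing.
It also fails if it takes over 42 s, if anything falls off the work surface, if the arm or the gripper's body presses on something with over 40 N, if the wrist force passes 120 N, or if a joint passes its speed limit or range.

## Working session

There is one attempt and no reset: what is moved stays moved. The work goes in short steps, Python scripts to look and compute and a shell command to move; the robot and the scene stay as the last step left them, time stands still between calls to the robot, and variables do not carry over. Pictures are saved under pics/ and viewed, at most 10 in all, crops included, and the job is handed in when it is done.

```bash
mkdir -p pics; cat > h.py <<'E'
import numpy as np, cv2
from workcell import r
from scipy.spatial.transform import Rotation as R
def save(name,f):
    p,d=r.snapshot(name); cv2.imwrite(f'pics/{f}.png',p[:,:,::-1]); np.save(f'pics/{f}.npy',d); return p,d
def cloud(name,d,st=None):
    c=r.calibration(name); K=np.array([[c['fx'],0,c['cx']],[0,c['fy'],c['cy']],[0,0,1.]])
    v,u=np.mgrid[0:480,0:640]; uv=np.stack([u,v],-1).reshape(-1,1,2).astype(float)
    n=cv2.undistortPoints(uv,K,np.array(c['dist'])).reshape(480,640,2)
    P=np.dstack([n*d[...,None],d])
    if name=='wrist':
        T=np.array(c['tool_from_camera']); P=P@T[:3,:3].T+T[:3,3]
        q=st['orientation']; return P@R.from_quat(np.r_[q[1:],q[0]]).as_matrix().T+st['position']
    Rm=cv2.Rodrigues(np.array(c['rvec']))[0]; return (P-np.array(c['tvec']).ravel())@Rm
E
python3 - <<'E'
from h import *
s=r.read_state(); print({k:np.round(v,3) for k,v in s.items()})
save('top','top1'); save('scene','scene1')
E
```

```text
{'t': np.float64(0.0), 'joint_pos': array([ 1.269,  0.707, -0.028,  1.485,  0.022,  0.951, -0.076]), 'joint_vel': array([-0.001,  0.   ,  0.002,  0.001, -0.   ,  0.001,  0.001]), 'joint_efforts': array([-0.0000e+00, -8.8322e+01,  1.2350e+00, -2.3616e+01,  1.7000e-02,
        7.0000e-03,  0.0000e+00]), 'position': array([ 0.148, -0.556,  0.404]), 'orientation': array([-0.   ,  0.992,  0.13 , -0.   ]), 'ft_force': array([-0.193,  0.725,  0.351]), 'ft_torque': array([0.019, 0.036, 0.035]), 'grasp_force': np.float64(0.0), 'finger_gap': np.float64(0.085)}
```

View pics/top1.png

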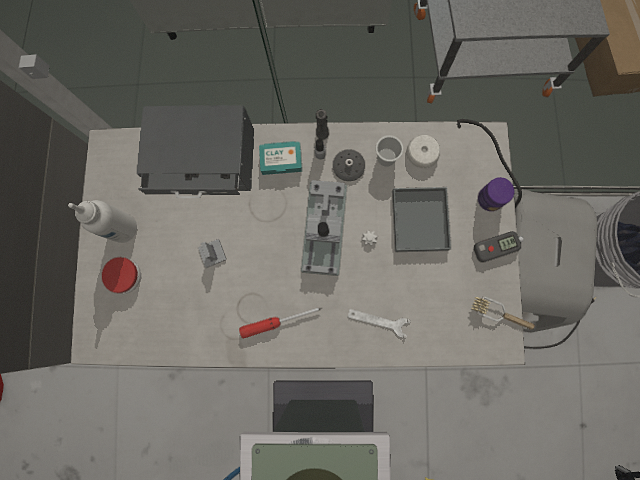

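View pics/scene1.png

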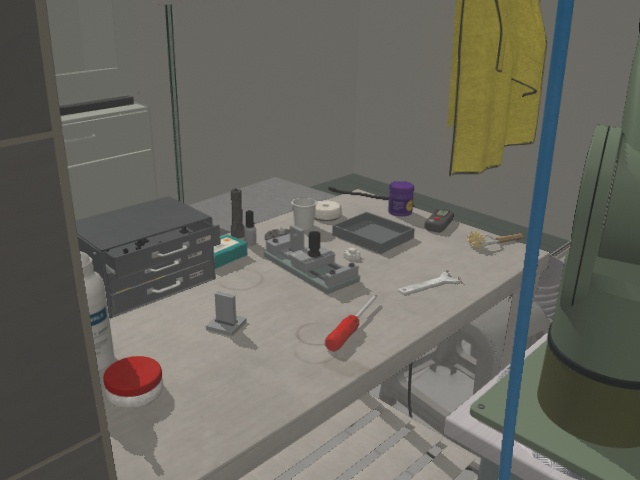

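The top view shows the vise with its knob at (323,229) and its bracket near (325,200). The tray is at (421,219) and the blank at (212,253). I'll measure these from depth next.

```bash
python3 - <<'E'
from h import *
d=np.load('pics/top1.npy'); P=cloud('top',d)
for n,(u,v) in dict(knob=(323,229),vise1=(313,272),vise2=(327,183),tray=(421,219),table=(370,290)).items(): print(n,P[v,u].round(3))
u,v=np.meshgrid(np.arange(640),np.arange(480))
def box(u0,u1,v0,v1,z0,z1):
    m=(u>=u0)&(u<u1)&(v>=v0)&(v<v1)&(P[...,2]>z0)&(P[...,2]<z1)&(d>0); return P[m]
for n,b in dict(vise=(295,352,176,282,.006,.05),visehi=(295,352,176,282,.025,.045),knob=(310,340,215,245,.07,.1),tab=(305,345,180,218,.06,.09),tray=(385,458,180,258,.016,.04)).items():
    q=box(*b)
    if len(q)<4: print(n,len(q));continue
    rc=cv2.minAreaRect((q[:,:2]*1000).astype(np.float32)); print(n,len(q),np.round(rc[0],1),np.round(rc[1],1),round(rc[2],1),'z',q[:,2].min().round(3),q[:,2].max().round(3),'mean',q.mean(0).round(4))
im=cv2.imread('pics/top1.png')[170:290,285:465]
cv2.imwrite('pics/c1.png',cv2.resize(im,None,fx=4.4,fy=4.4,interpolation=cv2.INTER_CUBIC))
E
```

```text
knob [ 0.577 -0.022  0.082]
vise1 [0.495 0.001 0.023]
vise2 [ 0.688 -0.03   0.039]
tray [ 0.613 -0.239  0.006]
table [ 0.456 -0.122  0.002]
vise 3347 [594.5 -26.8] [106.5 239.7] 87.9 z 0.006 0.048 mean [ 0.5913 -0.0243  0.0248]
visehi 1549 [593.5 -23.3] [ 73.9 202.5] 84.4 z 0.025 0.045 mean [ 0.6034 -0.0243  0.0357]
knob 105 [581.1 -22.2] [21.6 20.6] 0.2 z 0.07 0.085 mean [ 0.5806 -0.0222  0.0813]
tab 88 [636.5 -27.5] [ 9.9 35.2] 83.6 z 0.061 0.079 mean [ 0.635  -0.0273  0.0731]
tray 502 [ 611.5 -236.5] [142.3 121. ] 1.2 z 0.016 0.029 mean [ 0.6126 -0.234   0.0226]
```

View pics/c1.png

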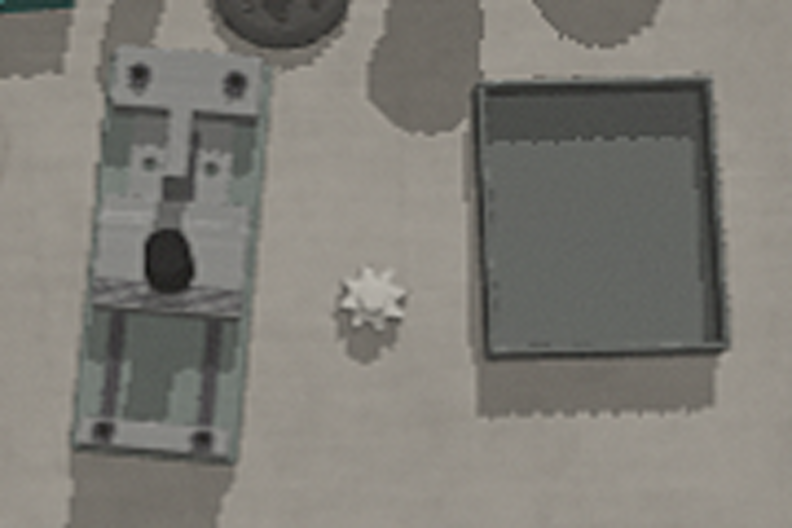

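The knob is at about (0.581, -0.022) and the tab at (0.636, -0.028). The vise yaw is about -5.8° and the tray centre is (0.612, -0.236). I'll move above the knob and turn the tool to match the vise.

```bash
R="python3 -m pendant"
python3 -m pendant '0 0 .08 0 0 0 1;0 0 .16 0 0 0 1;0 0 .23 0 0 0 1;0 0 .23 0 0 0 1' 
python3 -m pendant '0 0 0 .3 -.33 0 1;0 0 0 .6 -.66 0 1;0 0 0 .94 -1 0 1;0 0 0 .94 -1 0 1' 
python3 -m pendant '0 0 0 .3 -.33 0 1;0 0 0 .6 -.66 0 1;0 0 0 .94 -1 0 1;0 0 0 .94 -1 0 1' 
python3 -m pendant '0 0 0 .3 -.33 0 1;0 0 0 .6 -.66 0 1;0 0 0 .94 -1 0 1;0 0 0 .94 -1 0 1' 
python3 -m pendant '0 0 0 .3 -.33 0 1;0 0 0 .6 -.66 0 1;0 0 0 .94 -1 0 1;0 0 0 .94 -1 0 1' 
python3 -m pendant '0 0 0 0 -.4 0 1;0 0 0 0 -.8 0 1;0 0 0 0 -1 0 1;0 0 0 0 -1 0 1' 
python3 -m pendant '0 0 0 0 -.4 0 1;0 0 0 0 -.75 0 1;0 0 0 0 -.75 0 1;0 0 0 0 -.75 0 1;0 0 0 0 -.75 0 1'
cat > w.py <<'E'
from h import *
import sys
s=r.read_state(); p,d=save('wrist',sys.argv[1]); P=cloud('wrist',d,s); np.save('pics/cloud.npy',P)
q=s['orientation']; M=R.from_quat(np.r_[q[1:],q[0]]).as_matrix()
print('t',round(float(s['t']),2),'pos',np.round(s['position'],4),'toolx yaw',np.degrees(np.arctan2(M[1,0],M[0,0])).round(2),'z',M[:,2].round(3),'f',np.round(s['ft_force'],1),'gap',s['finger_gap'],'gf',s['grasp_force'])
for n,(x,y,w,z0,z1) in dict(knob=(.581,-.022,.025,.073,.1),tab=(.636,-.0275,.03,.066,.08),vise=(.6,-.02,.15,.03,.045)).items():
    m=(abs(P[...,0]-x)<w)&(abs(P[...,1]-y)<min(w,.05))&(P[...,2]>z0)&(P[...,2]<z1)&(d>0); c=P[m]
    if len(c)<10: print(n,len(c));continue
    rc=cv2.minAreaRect((c[:,:2]*1000).astype(np.float32)); print(n,len(c),np.round(rc[0],1),np.round(rc[1],1),round(rc[2],1),'z',np.percentile(c[:,2],[50,98]).round(4))
E
python3 w.py w1
```

```text
t: 0.43
position: [0.1479, -0.5556, 0.4044]
orientation: [-0.0, 0.999, -0.053, -0.0]
ft_force: [0.9, -0.0, 0.7]
finger_gap: 0.0847
grasp_force: 0.0
t: 0.77
position: [0.2558, -0.4621, 0.4046]
orientation: [-0.001, 0.999, -0.046, 0.001]
ft_force: [1.4, 0.4, -0.5]
finger_gap: 0.0853
grasp_force: 0.0
t: 1.1
position: [0.3593, -0.3717, 0.4045]
orientation: [-0.001, 0.999, -0.045, 0.001]
ft_force: [0.6, 0.7, -1.1]
finger_gap: 0.0855
grasp_force: 0.0
t: 1.43
position: [0.4627, -0.2813, 0.4043]
orientation: [-0.001, 0.999, -0.046, 0.001]
ft_force: [0.1, 0.8, 0.4]
finger_gap: 0.0854
grasp_force: 0.0
t: 1.77
position: [0.5659, -0.191, 0.404]
orientation: [-0.001, 0.999, -0.046, 0.0]
ft_force: [-0.3, 1.8, -0.6]
finger_gap: 0.0853
grasp_force: 0.0
t: 2.1
position: [0.5731, -0.0916, 0.4044]
orientation: [-0.001, 0.999, -0.046, -0.0]
ft_force: [-0.2, -0.3, -0.0]
finger_gap: 0.0854
grasp_force: 0.0
t: 2.52
position: [0.58, -0.0226, 0.4046]
orientation: [0.0, 0.999, -0.05, -0.0]
ft_force: [0.1, -0.3, 0.0]
finger_gap: 0.0854
grasp_force: 0.0
t 2.52 pos [ 0.58   -0.0226  0.4046] toolx yaw -5.72 z [-0.    -0.001 -1.   ] f [ 0.1 -0.3  0. ] gap 0.08539702740718229 gf 0.0
knob 666 [582.4 -20.2] [22.3 22. ] 39.5 z [0.0808 0.0824]
tab 593 [636.6 -25.4] [ 9.3 33.4] 84.3 z [0.0729 0.0744]
vise 9171 [594.2 -21.1] [ 74.3 201.8] 84.4 z [0.0347 0.0397]
```

View pics/w1.png

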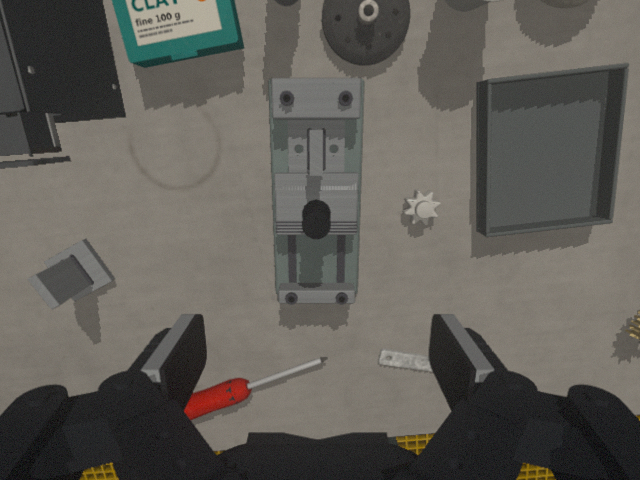

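The wrist view confirms this: knob at (316,219) and tab at (317,150), both on the vise line. I'll descend and close on the knob.

```bash
python3 -m pendant '0 0 0 .01 -.015 .4 .3;0 0 0 .015 -.015 .8 .3;0 0 0 .015 -.015 1 .3;0 0 0 .015 -.015 1 .3' >/dev/null
python3 -m pendant '0 0 0 0 0 .25 .3;0 0 0 0 0 .5 .3;0 0 0 0 0 .7 .3;0 0 0 0 0 .81 .3;0 0 0 0 0 .81 .3;0 0 0 0 0 .81 .3'
python3 -m pendant '0 0 0 0 0 0 -.1;0 0 0 0 0 0 -.3;0 0 0 0 0 0 -.5;0 0 0 0 0 0 -.7;0 0 0 0 0 0 -.8;0 0 0 0 0 0 -.8;0 0 0 0 0 0 -.8;0 0 0 0 0 0 -.8'
```

```text
t: 3.4
position: [0.582, -0.0209, 0.2249]
orientation: [0.0, 0.999, -0.051, 0.0]
ft_force: [0.8, 0.5, -0.0]
finger_gap: 0.0558
grasp_force: 0.0
t: 4.07
position: [0.5818, -0.0215, 0.2252]
orientation: [0.001, 0.999, -0.051, 0.001]
ft_force: [-4.1, -6.9, 14.6]
finger_gap: 0.0216
grasp_force: 58.2
```

```bash
python3 -m pendant '0 0 0 -.08 0 -.01 -.8;0 0 0 -.16 0 -.01 -.8;0 0 0 -.24 0 -.01 -.8;0 0 0 -.32 0 -.01 -.8;0 0 0 -.4 0 -.01 -.8;0 0 0 -.44 0 -.01 -.8;0 0 0 -.44 0 -.01 -.8;0 0 0 -.44 0 -.01 -.8'
```

```text
t: 4.73
position: [0.5376, -0.0171, 0.2253]
orientation: [0.001, 0.999, -0.051, -0.0]
ft_force: [-3.3, -8.1, 0.6]
finger_gap: 0.0208
grasp_force: 61.0
```

```bash
python3 -m pendant '0 0 0 -.01 0 0 -.8;0 0 0 -.02 0 0 -.8;0 0 0 -.02 0 0 -.8;0 0 0 -.02 0 0 -.8'
```

```text
t: 5.07
position: [0.5367, -0.017, 0.2253]
orientation: [0.001, 0.999, -0.051, 0.002]
ft_force: [7.6, -8.6, -8.7]
finger_gap: 0.0213
grasp_force: 60.0
```

The force reversed after 45 mm of travel, so the jaw is at its stop. I'll release the knob, lift and check.

```bash
python3 -m pendant '0 0 0 0 0 0 -.4;0 0 0 0 0 0 0;0 0 0 0 0 0 .3;0 0 0 0 0 0 .3;0 0 0 0 0 0 .3;0 0 0 0 0 0 .3;0 0 0 0 0 0 .3'
python3 -m pendant '0 0 0 0 0 -.4 .3;0 0 0 0 0 -.8 .3;0 0 0 .5 0 -1 .3;0 0 0 .5 0 -1 .3;0 0 0 .5 0 -1 .3;0 0 0 .5 0 -1 .3'
sed -i "s/knob=(.581,-.022/knob=(.537,-.017/;s/tab=(.636,-.0275,.03/tab=(.636,-.0265,.024/" w.py
python3 w.py w2
```

```text
t: 5.65
position: [0.5359, -0.0157, 0.2247]
orientation: [-0.0, 0.999, -0.051, -0.0]
ft_force: [-0.3, -0.1, -0.2]
finger_gap: 0.0558
grasp_force: 0.0
t: 6.15
position: [0.5856, -0.0208, 0.3245]
orientation: [-0.0, 0.999, -0.051, -0.0]
ft_force: [-0.2, 0.7, -0.0]
finger_gap: 0.0555
grasp_force: 0.0
t 6.15 pos [ 0.5856 -0.0208  0.3245] toolx yaw -5.81 z [-0.  0. -1.] f [-0.2  0.7 -0. ] gap 0.05546202979748193 gf 0.0
knob 1068 [537.9 -15.5] [22.5 22.4] 43.3 z [0.0807 0.0821]
tab 1095 [636.8 -25.2] [ 9.7 34.2] 84.6 z [0.073  0.0743]
vise 13995 [593.9 -21.1] [ 74.4 201. ] 84.4 z [0.0348 0.0401]
```

View pics/w2.png

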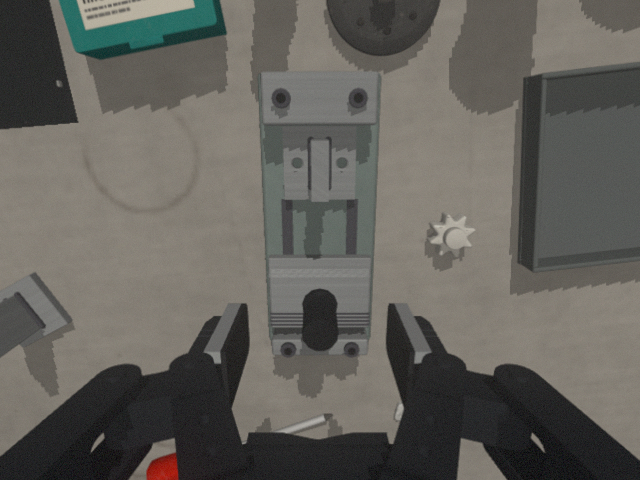

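The jaw is hard against its stop with the knob at (320,305), and the bracket at (320,170) is clear of the lip. I'll go and grasp the tab.

```bash
python3 -m pendant '0 0 0 .25 0 0 .2;0 0 0 .5 .01 .2 .2;0 0 0 .505 .01 .5 .2;0 0 0 .505 .01 .6 .2;0 0 0 .505 .01 .6 .2'
python3 -m pendant '0 0 0 0 0 .2 .1;0 0 0 0 0 .4 .1;0 0 0 0 0 .51 .1;0 0 0 0 0 .51 0;0 0 0 0 0 .51 0;0 0 0 0 0 .51 0'
python3 -m pendant '0 0 0 0 0 0 -.2;0 0 0 0 0 0 -.4;0 0 0 0 0 0 -.6;0 0 0 0 0 0 -.8;0 0 0 0 0 0 -1;0 0 0 0 0 0 -1;0 0 0 0 0 0 -1;0 0 0 0 0 0 -1'
```

```text
t: 6.62
position: [0.6345, -0.0268, 0.262]
orientation: [-0.0, 0.999, -0.051, -0.003]
ft_force: [-1.6, 0.0, 0.3]
finger_gap: 0.0512
grasp_force: 0.0
t: 7.12
position: [0.636, -0.0269, 0.2152]
orientation: [-0.0, 0.999, -0.051, 0.001]
ft_force: [0.4, 0.2, -0.1]
finger_gap: 0.0427
grasp_force: 0.0
t: 7.78
position: [0.6359, -0.027, 0.2142]
orientation: [-0.0, 0.999, -0.051, 0.0]
ft_force: [-2.8, 0.2, 5.3]
finger_gap: 0.0093
grasp_force: 58.4
```

```bash
python3 -m pendant '0 0 0 0 0 -.1 -1;0 0 0 0 0 -.3 -1;0 0 0 0 0 -.5 -1;0 0 0 0 0 -.75 -1;0 0 0 0 0 -1 -1;0 0 0 0 0 -1 -1;0 0 0 0 0 -1 -1'
python3 -m pendant '0 0 0 0 .15 0 -1;0 0 0 0 .4 0 -1;0 0 0 0 .7 0 -1;0 0 0 -.01 1 0 -1'
python3 -m pendant '0 0 0 0 .3 0 -1;0 0 0 -.01 .6 0 -1;0 0 0 -.02 .9 0 -1;0 0 0 -.03 1 0 -1;0 0 0 -.03 1 0 -1'
python3 -m pendant '0 0 0 0 .05 0 -1;0 0 0 0 .1 0 -1;0 0 0 0 .1 .15 -1;0 0 0 0 .1 .35 -1;0 0 0 0 .1 .5 -1;0 0 0 0 .1 .6 -1;0 0 0 0 .1 .6 -1;0 0 0 0 .1 .6 -1'
python3 w.py w3
```

```text
t: 8.37
position: [0.6359, -0.0269, 0.3153]
orientation: [-0.0, 0.999, -0.051, 0.001]
ft_force: [0.1, -0.2, -2.1]
finger_gap: 0.009
grasp_force: 58.6
t: 8.7
position: [0.6242, -0.1275, 0.3128]
orientation: [-0.0, 0.999, -0.05, -0.001]
ft_force: [0.3, -0.2, -2.0]
finger_gap: 0.0089
grasp_force: 58.6
t: 9.12
position: [0.6102, -0.2289, 0.3128]
orientation: [0.001, 0.999, -0.053, -0.001]
ft_force: [-0.2, 0.4, -2.1]
finger_gap: 0.009
grasp_force: 58.6
t: 9.78
position: [0.6107, -0.2351, 0.2538]
orientation: [-0.0, 0.999, -0.05, -0.0]
ft_force: [0.4, -0.4, 0.1]
finger_gap: 0.0095
grasp_force: 58.7
t 9.78 pos [ 0.6107 -0.2351  0.2538] toolx yaw -5.78 z [-0.  0. -1.] f [ 0.4 -0.4  0.1] gap 0.009518058029297368 gf 58.67008376921149
knob 0
tab 0
vise 3006 [533.  -42.7] [27.3 78. ] 69.5 z [0.0345 0.0358]
```

View pics/w3.png

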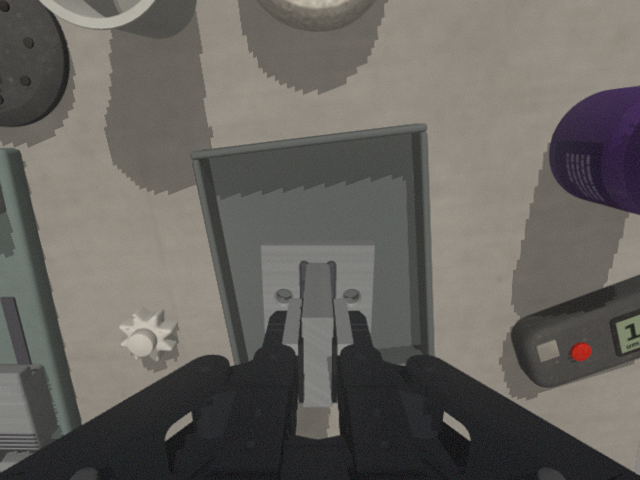

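The bracket hangs upright over the middle of the tray floor, with its foot at about (318,295). I'll lower it, slowly at the end.

```bash
python3 -m pendant '0 0 0 0 0 .1 -1;0 0 0 0 0 .2 -1;0 0 0 0 0 .3 -1;0 0 0 0 0 .38 -1;0 0 0 0 0 .43 -1;0 0 0 0 0 .46 -1;0 0 0 0 0 .46 -1;0 0 0 0 0 .46 -1'
python3 -m pendant '0 0 0 0 0 .01 -1;0 0 0 0 0 .02 -1;0 0 0 0 0 .03 -1;0 0 0 0 0 .03 -1;0 0 0 0 0 .03 -1'
```

```text
t: 10.5
position: [0.6106, -0.2355, 0.2078]
orientation: [0.0, 0.999, -0.051, 0.0]
ft_force: [-0.7, -0.6, -2.1]
finger_gap: 0.0096
grasp_force: 58.7
t: 10.92
position: [0.6105, -0.2354, 0.2047]
orientation: [-0.0, 0.999, -0.051, -0.0]
ft_force: [-0.5, -0.2, -1.1]
finger_gap: 0.0091
grasp_force: 58.7
```

```bash
python3 -m pendant '0 0 0 0 0 .005 -1;0 0 0 0 0 .01 -1;0 0 0 0 0 .01 -1;0 0 0 0 0 .01 -1'
```

```text
t: 11.25
position: [0.6105, -0.2355, 0.2042]
orientation: [0.0, 0.999, -0.051, 0.0]
ft_force: [-2.8, 1.0, 7.3]
finger_gap: 0.0088
grasp_force: 59.9
```

Contact: the force went from -2 N to +7 N, so the foot is on the tray floor. I'll release slowly with a partial opening and lift.

```bash
python3 -m pendant '0 0 0 0 0 0 -.7;0 0 0 0 0 0 -.6;0 0 0 0 0 0 -.45;0 0 0 0 0 0 -.3;0 0 0 0 0 0 -.2;0 0 0 0 0 0 -.2;0 0 0 0 0 0 -.2'
python3 -m pendant '0 0 0 0 0 -.15 -.2;0 0 0 0 0 -.4 -.2;0 0 0 0 0 -.7 -.2;0 0 0 0 0 -1 -.2;0 0 0 0 0 -1 -.2'
python3 -m pendant '0 0 0 -.3 0 -.3 -.2;0 0 0 -.6 0 -.6 -.2;0 0 0 -1 0 -.6 -.2;0 0 0 -1 0 -.6 -.2;0 0 0 -1 0 -.6 -.2;0 0 0 -1 0 -.6 -.2'
python3 w.py w4
python3 - <<'E'
from h import *
P=np.load('pics/cloud.npy')
for n,(x0,x1,y0,y1,z0,z1) in dict(tab=(.57,.65,-.27,-.2,.05,.08),foot=(.57,.65,-.27,-.2,.009,.018),knob=(.5,.62,-.05,.02,.073,.09)).items():
    c=P[(P[...,0]>x0)&(P[...,0]<x1)&(P[...,1]>y0)&(P[...,1]<y1)&(P[...,2]>z0)&(P[...,2]<z1)]
    if len(c)>5: print(n,len(c),cv2.minAreaRect((c[:,:2]*1000).astype(np.float32)),np.percentile(c[:,2],[5,50,95]))
E
```

```text
t: 11.83
position: [0.6105, -0.2355, 0.2037]
orientation: [-0.0, 0.999, -0.051, -0.0]
ft_force: [0.3, 0.2, 0.8]
finger_gap: 0.0341
grasp_force: 0.0
t: 12.25
position: [0.6113, -0.2359, 0.3092]
orientation: [0.001, 0.999, -0.051, 0.003]
ft_force: [0.6, 0.1, 0.5]
finger_gap: 0.0344
grasp_force: 0.0
t: 12.75
position: [0.5116, -0.2254, 0.3639]
orientation: [0.0, 0.999, -0.051, 0.001]
ft_force: [0.4, 0.1, -0.2]
finger_gap: 0.0344
grasp_force: 0.0
t 12.75 pos [ 0.5116 -0.2254  0.3639] toolx yaw -5.81 z [ 0.001 -0.    -1.   ] f [ 0.4  0.1 -0.2] gap 0.03442261519215145 gf 0.0
knob 1002 [537.  -16.8] [21.5 23.5] 75.0 z [0.0806 0.0823]
tab 0
vise 10440 [593.4 -21.3] [ 76.1 199.8] 84.3 z [0.0348 0.0406]
tab 889 ((611.5078125, -233.5630645751953), (9.91353702545166, 33.60133361816406), 84.4261245727539) [0.06165941 0.06283805 0.06399197]
foot 3232 ((611.5352783203125, -233.65841674804688), (50.251548767089844, 48.49188995361328), 84.21797180175781) [0.00964486 0.01092133 0.01315691]
knob 1002 ((536.9768676757812, -16.772171020507812), (21.47507095336914, 23.468809127807617), 74.96749877929688) [0.07435015 0.08064242 0.08193578]
```

View pics/w4.png

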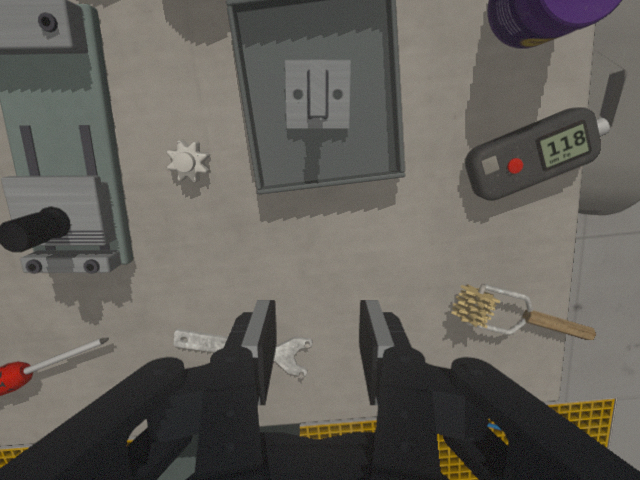

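The bracket stands upright mid-tray at (318,95), its top at 63 mm. The jaw is still against its stop, with the knob at about (35,230).

```bash
python3 -c "from workcell import r; print(r.hand_in())"
```

```text
the job is handed in; nothing more can be done
None
```

The job is handed in: the jaw is open against its stop, the drilled bracket stands upright in the tray and the blank was not touched, at about 13 s on the robot's clock.

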